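Shake the stuck token out of the collecting box

ROBOT

A 6-joint arm with a two-finger parallel gripper is mounted at the origin on a cart in front of the work surface, level with it; the furniture and walls round the work are solid. World frame = base frame: x ahead of the robot, y to its left, z up, the work surface at z = 0. Lengths are in m, angles in rad, forces in N, time in s.
With the tool pointing down it reaches from about 0.375 to 0.75 m from the base axis. Payload 9 kg.
Tool frame: the origin (TCP) lies on the centre line of the jaws, within the pads' length; the fingertips stand 19 mm ahead of it and the grasp point (between the pads) is the TCP; z points along the fingers, y is the line along which they close (so a half turn about z gives the same grasp; the last joint's range is limited). The gripper opens to 85 mm and grips with 20 to 120 N. Pads are 22 mm wide; open, the fingers measure 114 mm over their backs; the gripper's body (76 mm by 85 mm) begins 54 mm behind the grasp point. The pads swing forward as they close: fully open they stand 13 mm farther back than shut.
Start: joints at [-1.5, 0.104, 0.097, 1.564, 0, 1.353], TCP at [0.171, -0.575, 0.25] pointing down, gripper open.
Joint ranges: [-2.99, 2.99], [-0.84, 1.86], [-1.1, 1.16], [-1.84, 2.11], [-1.51, 1.56], [-3.14, 3.14]. Speed limits (rad/s): [2.22, 2.22, 2.57, 3.14, 3.14, 3.14].

INTERFACE

Orientations are given as a unit quaternion [x, y, z, w].
In Python, from workcell import env, fingers, kinematics, vision, workorder, nets gives the robot as it stands. Calls block until the motion is done:
- env.reach(position, orientation): joint-space move of the TCP to a pose.
- env.move_straight(position, rotation=None, speed=0.15, threshold=None): straight line of the TCP; rotation=None keeps the orientation; speed is the mean speed in m/s. With threshold (N) it stops when the force on the tool has changed by that much, and returns True; else False.
- env.movej(angles): joint-space move.
- fingers.set_gripper(opening, effort=None): finger opening in m; effort is the grip in N (None keeps the last); returns when the fingers have stopped.
- env.hold(seconds).
- kinematics.solve_ik(position, orientation): joint angles nearest the present ones, or None.
- env.read_state(): the state.
- vision.camera(name): name is "scene" or "top" or "wrist"; returns a dict with "frame" (480x640x3 uint8, red, green, blue), "vfov" (degrees; the focal length in pixels is half the picture's height over the tangent of half this angle, whatever the lens; pixels are square), "cx", "cy" (the principal point, pixels), "dist_coeffs" ([k1, k2, p1, p2, k3] as OpenCV has them; the pictures are not rectified), "camera_from_world" (4x4, takes a point from world to camera coordinates); the wrist camera has in their place "mount" (4x4, takes a point from camera to tool coordinates, whose origin is the TCP and whose axes are the flange's). Camera axes: x right, y down, z forward; pixel columns grow to the right and rows downward; lengths in m; the calibration is good to about 2 mm. A picture is of the moment at which its call begins: read the wrist's pose just before it. There is no depth.
A pose or a line that the arm cannot do raises env.IKError and nothing moves.
- workorder.sign_off(): hands the job in; it is judged then, once.
Trained networks look in the newest picture that a camera, given by its name, has taken for a name from the list of things; names that differ only in an ending like _2 or _b are one class to them, and where a whole thing is asked for, a point or a joint stands for the part that bears it (a point fixed in the world has none). Each returns a list of dicts, best first, with "p" (0 to 1); they miss things now and then, are a little off and sometimes report something else, mostly with a low value. They report only what shows in the picture. A call takes as long as a camera call.
- nets.cut_out(camera, name): "mask" (480x640 bool, what is visible of it) and "extent" ([centre column, centre row, width, height] in pixels, round what is visible of it).
- nets.pinpoint(camera, name): "position" ([column, row] in pixels: a listed point, or the origin of a listed thing).
The state is a dict: "time_s": time; "joints": joint angles; "joint_vel": joint speeds; "joint_torque": joint torques, N m; "eef_pos": TCP position; "ee_rot": TCP orientation; "contact_force": force on the tool from outside, world axes, zero at the start; "ft_torque": the same for the moment, N m; "finger_gap": finger opening in m; "gripper_force": force on a finger pad.
Only numpy, scipy, OpenCV 4.12 (cv2) and the standard library are available. Lean on these libraries where they do the work, as an engineer would, in place of code of your own. Each camera call takes 0.05 s, during which the arm holds its last target. There are 200 camera calls.

TASK

Pick the clear token box up from its wooden plinth, turn it over so that its slot points down above the black change tray, and shake it from side to side until the brass token lines up with the slot and drops into the tray. Then put the box back upright in the middle of the plinth, square to it and with its slot again facing away from you, and let go. Do not knock over or push aside the pepper mill or the salt shaker.

Things in the scene. Friction and masses are not known exactly. Their poses are not given: they have to be found in the camera images.
- token_box: Loose clear box, wooden base and lid, 74 (x) x 62 (y) x 84 mm (z), about 160 g, upright on the plinth. Origin: centre of underside; +z up, +x to the slotted face, which points away from the robot. Grip its plain faces 62 mm apart across y, 60 N or more: with the fingers pointing 45 deg down and ahead over the near top edge, half a turn about the finger direction then brings the slot straight down.
- token_slot (a point): Middle of the slot in the outer +x face of token_box, 42 mm above the underside: 31 mm long (box y), 10 mm high (z). Inside (56 mm wide) two panels at 50 deg to that face lead to the slot's long edges, so with the slot down the token slides edge-first to it, but passes only within about 2 mm of its middle along y; else it stays caught at one end until shaken along the box's y.
- token: Brass disc, 26 mm diameter, 4 mm thick, 14 g, the only loose thing in token_box; it starts lying on the box's inner floor. Origin: centre of its underside. The slot is its only way out.
- change_tray: Black open tray with a dark blue floor, fixed: 120 mm (x) by 130 mm (y), 32 mm high, walls and floor 5 mm. Origin: centre of its underside.
- plinth: Dark wooden block, fixed: 110 x 110 mm, 50 mm high. Origin: centre of its underside. Its +x points away from the robot and is the side the slot faces. It and the tray stand side by side, either one at the left.
- pepper_mill: Wooden pepper mill, 58 mm across, 150 mm high, standing behind the work. Origin: centre of its underside.
- salt_shaker: Grey and clear salt shaker, 44 mm across, 90 mm high, standing behind the work. Origin: centre of its underside.

How it is judged:
By the outcome, as a careful person would: the job done as asked, in the order asked, and still so for the second after the job is handed in, with the robot touching nothing.
It also fails if it takes over 58 s, if anything falls off the work surface, if the arm or the gripper's body presses on something with over 40 N, if the wrist force passes 120 N, or if a joint passes its speed limit or range.

## Working session

There is one attempt and no reset: what is moved stays moved. The work goes in short steps, each a Python script; the robot and the scene stay as the last script left them, time stands still between calls to the robot, and variables do not carry over. Pictures are saved under pics/ and viewed, at most 10 in all, crops included, and the job is handed in when it is done.

```bash
ls; mkdir -p pics; cat > h.py <<'E'
import numpy as np, cv2
from scipy.spatial.transform import Rotation as R
from workcell import env, fingers, kinematics, vision, workorder, nets
def K(c):
    f=c["frame"].shape[0]/2/np.tan(np.radians(c["vfov"])/2)
    return np.array([[f,0,c["cx"]],[0,f,c["cy"]],[0,0,1.]])
def cam(name):
    s=env.read_state(); c=vision.camera(name)
    if "mount" in c:
        T=np.eye(4);T[:3,:3]=R.from_quat(s["ee_rot"]).as_matrix();T[:3,3]=s["eef_pos"]
        c["camera_from_world"]=np.linalg.inv(T@c["mount"])
    return c
def onplane(c,px,z):
    u=cv2.undistortPoints(np.array([[px]],float),K(c),np.array(c["dist_coeffs"],float))[0,0]
    W=np.linalg.inv(c["camera_from_world"]); d=W[:3,:3]@[u[0],u[1],1]; o=W[:3,3]
    return o+d*(z-o[2])/d[2]
def proj(c,P):
    T=c["camera_from_world"]
    return cv2.projectPoints(np.array(P,float),cv2.Rodrigues(T[:3,:3])[0],T[:3,3],K(c),np.array(c["dist_coeffs"],float))[0][:,0]
def save(c,n): cv2.imwrite("pics/"+n,c["frame"][:,:,::-1])
E
python3 - <<'E'
from h import *
zs=dict(token_box=.05,change_tray=0,plinth=0,pepper_mill=0,salt_shaker=0,token_slot=.092,token=.054)
for n in("scene","top"):
    c=cam(n);save(c,n+"0.png");print(n,np.linalg.inv(c["camera_from_world"])[:3,3].round(3))
    for k,z in zs.items():
        for r in nets.pinpoint(n,k)[:2]:
            print(k,round(r["p"],2),np.round(r["position"]),onplane(c,r["position"],z).round(4))
print(env.read_state()["time_s"])
E
```

```text
pics
scene [ 0.411 -0.481  0.64 ]
token_box 0.61 [273. 220.] [0.6618 0.2543 0.05  ]
token_box 0.21 [286. 198.] [0.7166 0.3173 0.05  ]
change_tray 0.9 [307. 300.] [0.6461 0.0686 0.    ]
plinth 0.79 [269. 236.] [0.6545 0.2696 0.    ]
pepper_mill 0.88 [340. 258.] [0.7541 0.14   0.    ]
pepper_mill 0.27 [284. 197.] [0.7404 0.3866 0.    ]
salt_shaker 0.86 [389. 332.] [ 0.7371 -0.064   0.    ]
token_slot 0.74 [286. 197.] [0.6964 0.262  0.092 ]
token_slot 0.56 [271. 237.] [0.6218 0.1574 0.092 ]
top [0.543 0.118 0.926]
token_box 0.95 [229. 262.] [0.6622 0.2519 0.05  ]
change_tray 0.8 [332. 276.] [0.6437 0.0679 0.    ]
pepper_mill 0.68 [293. 218.] [0.7535 0.1404 0.    ]
salt_shaker 0.58 [405. 226.] [ 0.7397 -0.073   0.    ]
token_slot 0.24 [334. 275.] [0.6349 0.0688 0.092 ]
token 0.17 [230. 264.] [0.6575 0.2489 0.054 ]
0.8
```

View pics/scene0.png

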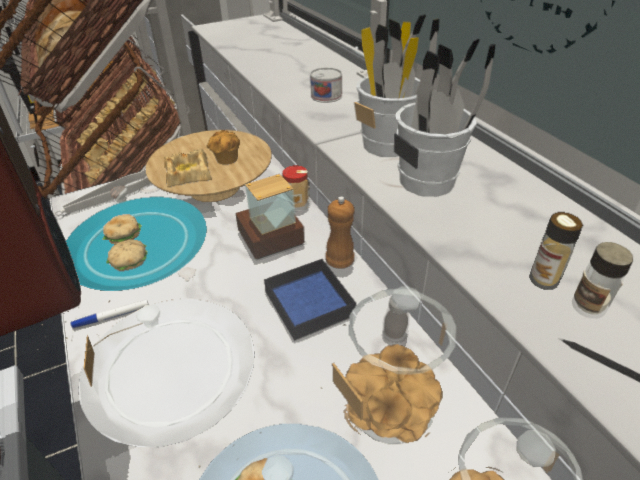

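View pics/top0.png

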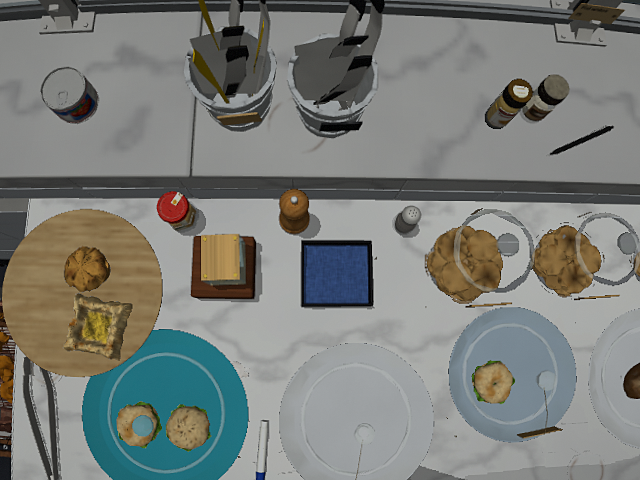

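The scene view shows the box on its plinth at the left (272,215) and the tray at (308,298). The pepper mill is at (340,235) and the salt shaker at (398,315). In the top view the lid is at (222,258), the plinth at (224,267) and the tray at (337,273), so the nets agree. Next I'll refine yaw and centre from the outlines and check IK.

```bash
cat >> h.py <<'E'
def rect(c,mask,z):
    cs=max(cv2.findContours(mask.astype(np.uint8),cv2.RETR_EXTERNAL,cv2.CHAIN_APPROX_NONE)[0],key=len)[:,0]
    P=np.array([onplane(c,p,z)[:2] for p in cs])
    (x,y),(w,h),a=cv2.minAreaRect((P*1000).astype(np.float32))
    a=(a+45)%90-45
    return round(x,1),round(y,1),round(w,1),round(h,1),round(a,2)
N45=R.from_matrix(np.array([[.70710678,0,.70710678],[0,1,0],[.70710678,0,-.70710678]]).T)  # placeholder
def tool(yaw,flip=0):
    z=np.array([1,0,-1])/2**.5; y=np.array([0,1.,0])*(-1 if flip else 1); x=np.cross(y,z)
    return R.from_euler('z',yaw)*R.from_matrix(np.c_[x,y,z])
E
sed -i '/placeholder/d' h.py
python3 - <<'E'
from h import *
c=cam("top");f=c["frame"]
hsv=cv2.cvtColor(f,cv2.COLOR_RGB2HSV)
win=np.zeros(f.shape[:2],bool);win[215:320,180:270]=1
lid=win&(hsv[...,0]<28)&(hsv[...,1]>70)&(hsv[...,2]>150)
print("lid",rect(c,lid,.134), lid.sum())
br=win&(f.max(2)<110)
for k in("token_box","plinth","change_tray"):
    r=nets.cut_out("top",k)
    if r: print(k,r[0]["p"],np.round(r[0]["extent"]), rect(c,r[0]["mask"],{"token_box":.134,"plinth":.05,"change_tray":.032}[k]))
print("dark rect z.05",rect(c,br,.05))
cv2.imwrite("pics/crop.png",cv2.resize(f[200:320,170:390,::-1],None,fx=3.6,fy=3.6,interpolation=cv2.INTER_CUBIC))
for nm,p in(("grasp",(.655,.25,.108)),("pre",(.60,.25,.163)),("pretop",(.57,.25,.25)),("tray",(.628,.068,.11)),("mid",(.6,.16,.26))):
    for fl in(0,1):
        q=kinematics.solve_ik(p,tool(0,fl).as_quat());print(nm,fl,None if q is None else np.round(q,2))
E
```

```text
lid (659.2, 254.7, 72.3, 59.7, 2.37) 1670
token_box 0.68 [226. 261.  44.  54.] (655.2, 249.8, 83.7, 72.4, 2.37)
plinth 0.82 [224. 270.  67.  60.] (652.4, 263.8, 114.9, 110.0, -0.71)
change_tray 0.69 [334. 274.  76.  69.] (644.6, 60.7, 121.7, 131.8, 0.34)
dark rect z.05 (669.7, 268.8, 155.7, 146.5, 1.07)
grasp 0 [ 0.25 -0.32 -0.79  0.33 -0.18  0.18]
grasp 1 [ 0.25 -0.32 -0.79  0.33 -0.18 -2.96]
pre 0 [ 0.28 -0.58 -0.87  0.51 -0.2   0.2 ]
pre 1 [ 0.28 -0.58 -0.87  0.51 -0.2  -2.94]
pretop 0 [ 0.3  -0.72 -0.8   0.73 -0.21  0.22]
pretop 1 [ 0.3  -0.72 -0.8   0.73 -0.21 -2.93]
tray 0 [-0.15 -0.7  -1.05  0.45  0.1  -0.1 ]
tray 1 [-0.15 -0.7  -1.05  0.45  0.1   3.04]
mid 0 [ 0.08 -0.79 -0.83  0.75 -0.05  0.05]
mid 1 [ 0.08 -0.79 -0.83  0.75 -0.05 -3.09]
```

View pics/crop.png

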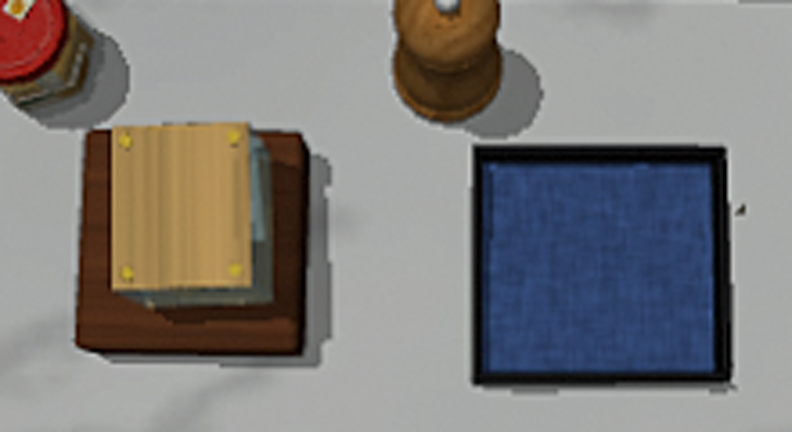

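The crop shows the lid nearly square to the image. The plinth's corners are at about (88,130), (308,135), (301,353) and (78,346), so its yaw is about -2°. The tray is square at (600,265). I'll take a closer look with the wrist camera from above.

```bash
python3 - <<'E'
from h import *
s=env.read_state()
print(cam("wrist")["mount"].round(3).tolist())
d=R.from_matrix(np.array([[1,0,0],[0,-1,0],[0,0,-1.]])).as_quat()
for h in (.34,.3,.27):
    try: env.reach([.58,.25,h],d);print(h);break
    except env.IKError as e: print(e)
c=cam("wrist");save(c,"w1.png");print(c["camera_from_world"][:3].round(3).tolist())
print(proj(c,[[.655,.255,.05],[.71,.31,.05],[.60,.2,.05]]),env.read_state()["time_s"],env.read_state()["joints"])
E
```

```text
[[-0.0, -0.956, -0.295, 0.075], [1.0, 0.0, -0.001, 0.001], [0.001, -0.295, 0.956, -0.123], [0.0, 0.0, 0.0, 1.0]]
0.34
[[-0.001, -1.0, -0.001, 0.249], [-0.955, 0.001, 0.295, 0.49], [-0.295, 0.001, -0.955, 0.635]]
[[305.53683642 108.52200459]
 [246.4151502   47.18976851]
 [360.04711437 165.11081509]] 4.6667 [ 1.99619246e-01  2.51406311e-01  4.25360884e-01  1.74489757e+00
 -4.58166772e-05 -2.94104501e+00]
```

View pics/w1.png

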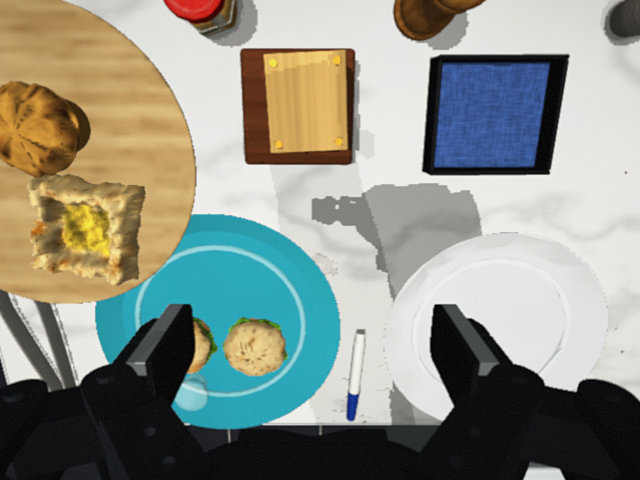

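The wrist camera is almost straight above. The plinth spans (243,49) to (354,163) and the lid (264,52) to (347,153), with no side faces showing. I'll fit both from the masks.

```bash
python3 - <<'E'
from h import *
from scipy.optimize import least_squares
c=cam("wrist");f=c["frame"];hsv=cv2.cvtColor(f,cv2.COLOR_RGB2HSV)
win=np.zeros(f.shape[:2],bool);win[35:180,225:372]=1
S=np.ones((3,3),np.uint8)
lid=win&(hsv[...,0]<28)&(hsv[...,1]>70)&(hsv[...,2]>150)
box=win&(hsv[...,1]>70)&(hsv[...,0]<28)
def fit(m,z,w,h):
    m=cv2.morphologyEx(cv2.morphologyEx(m.astype(np.uint8),cv2.MORPH_CLOSE,S,iterations=2),cv2.MORPH_OPEN,S,iterations=2)
    cs=max(cv2.findContours(m,cv2.RETR_EXTERNAL,cv2.CHAIN_APPROX_NONE)[0],key=len)[:,0]
    P=np.array([onplane(c,p,z)[:2] for p in cs])*1000
    def res(v):
        a=v[2];d=P-v[:2];u=np.c_[d@[np.cos(a),np.sin(a)],d@[-np.sin(a),np.cos(a)]]
        q=np.abs(u)-[v[3]/2,v[4]/2];return q.max(1)
    r=least_squares(res,[*P.mean(0),0,w,h],loss="soft_l1")
    v=r.x;return np.round([v[0],v[1],np.degrees(v[2]),v[3],v[4],np.abs(res(v)).mean()],2)
print("lid",fit(lid,.134,74,62));print("plinth",fit(box,.05,110,110))
r=nets.cut_out("wrist","change_tray");print(fit(r[0]["mask"],.016,120,130))
for k,z in(("token",.054),("token_slot",.092),("token_box",.05),("plinth",0)):
    print(k,[(round(r["p"],2),onplane(c,r["position"],z).round(3)) for r in nets.pinpoint("wrist",k)[:1]])
E
```

```text
lid [6.5944e+02 2.5310e+02 2.3600e+00 7.2680e+01 6.0720e+01 1.8000e-01]
plinth [ 6.5526e+02  2.6257e+02 -1.9000e-01  1.0615e+02  1.0617e+02  1.7000e-01]
[6.4680e+02 5.7250e+01 2.9000e-01 1.2215e+02 1.4100e+02 4.9000e-01]
token []
token_slot []
token_box [(0.92, array([0.661, 0.254, 0.05 ]))]
plinth []
```

```bash
cat >> h.py <<'E'
PL=np.array([.6553,.2626,.05]); TR=np.array([.645,.064,0])
G=np.array([-.005,0,.058]); n45=np.array([1,0,-1])/2**.5
def pose(base,yaw,back=0,up=0):
    q=R.from_euler('z',yaw); return base+q.apply(G-back*n45)+[0,0,up], tool(yaw,1).as_quat()
E
python3 - <<'E'
from h import *
B=np.array([.6594,.2531,.05]);y=np.radians(2.36)
fingers.set_gripper(.085,80)
p,q=pose(B,y,.11);env.reach(p,q)
c=cam("wrist");save(c,"w2.png")
# projected lid corners as check
L=np.array([[-.037,.031,.084],[.037,.031,.084],[.037,-.031,.084],[-.037,-.031,.084]])
print(proj(c,B+R.from_euler('z',y).apply(L)).round())
s=env.read_state();print(s["eef_pos"],s["joints"],s["time_s"])
E
```

```text
[[250. 272.]
 [259. 157.]
 [362. 157.]
 [371. 272.]]
[0.57749502 0.24975008 0.18739438] [ 0.27631425 -0.69979899 -0.90326919  0.59455456 -0.16562032 -2.97353769] 6.675
```

View pics/w2.png

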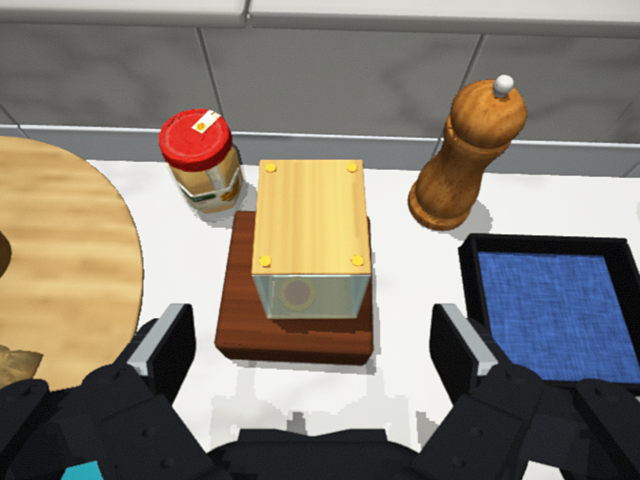

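The lid corners at (253,273), (259,160), (366,160) and (369,273) match the prediction within 4 px. The token lies inside at (298,292). Now I'll grasp, lift and flip.

```bash
python3 - <<'E'
from h import *
B=np.array([.6594,.2531,.05]);y=np.radians(2.36)
p,q=pose(B,y); print("hit",env.move_straight(p,q,speed=.08,threshold=15))
fingers.set_gripper(.05,90)
s=env.read_state();print(s["finger_gap"],s["gripper_force"],s["contact_force"],s["eef_pos"]-p)
env.move_straight(p+[0,0,.03],speed=.08)
print(env.read_state()["finger_gap"],env.read_state()["contact_force"])
env.move_straight(p+[-.03,0,.17],speed=.15)
j=list(env.read_state()["joints"]); j[5]+=np.pi; env.movej(j)
T=np.array([TR[0]-.016,TR[1],.16]); env.reach(T+[0,0,.10],tool(0,0).as_quat())
env.move_straight(T,speed=.12)
s=env.read_state();print(s["finger_gap"],s["contact_force"],s["joints"],s["time_s"])
c=cam("scene");save(c,"s2.png")
cv2.imwrite("pics/s2c.png",cv2.resize(c["frame"][170:350,200:440,::-1],None,fx=3,fy=3))
E
```

```text
hit False
0.060803579018037714 95.54143466055393 [-1.55520009  0.86943404  3.16320053] [0.00020671 0.00019805 0.00065831]
0.06130797218141757 [ 0.04336947 -0.95867791 -2.16699264]
0.061022733863794816 [-0.87992418  0.82911084 -1.7917257 ] [-0.15541221 -0.7540838  -0.98457158  0.55940716  0.10990049 -0.11049555] 14.5917
```

View pics/s2c.png

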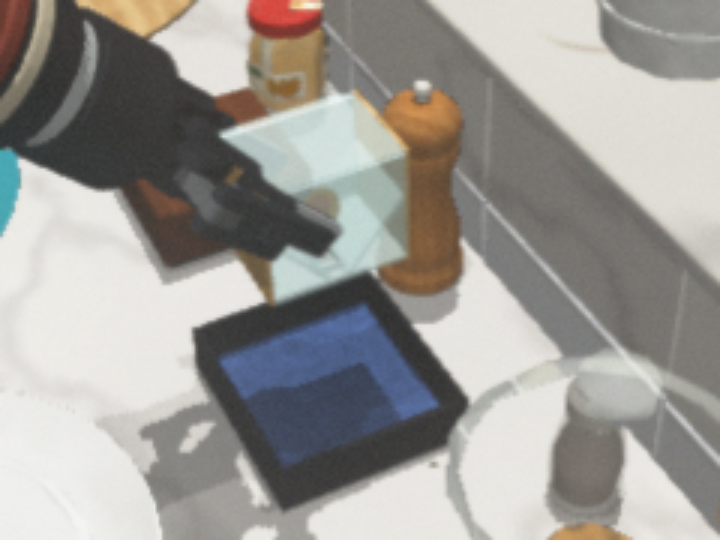

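The box is inverted over the tray, slot down, with the token inside at about (320,200) in the crop. The pepper mill is untouched. Next is lowering and shaking.

```bash
cat > shake.py <<'E'
from h import *
def look(tag):
    c=cam("scene"); r=nets.pinpoint("scene","token")
    for d in r[:2]: print(tag,round(d["p"],2),np.round(d["position"]),"floor:",onplane(c,d["position"],.005).round(3))
    m=nets.cut_out("scene","token"); 
    if m: print("   ext",np.round(m[0]["extent"]),round(m[0]["p"],2))
    return c
T=np.array([TR[0]-.016,TR[1],.108])
E
python3 - <<'E'
from shake import *
env.move_straight(T,speed=.12); look("start")
for i,(a,v) in enumerate([(.012,.2),(.015,.3),(.02,.4)]):
    for k in range(3):
        env.move_straight(T+[0,a,0],speed=v);env.move_straight(T-[0,a,0],speed=v)
    env.move_straight(T,speed=.15);env.hold(.2)
    c=look(i);print(env.read_state()["time_s"])
cv2.imwrite("pics/s3c.png",cv2.resize(c["frame"][200:350,230:400,::-1],None,fx=4,fy=4))
E
```

```text
start 0.17 [307. 276.] floor: [0.672 0.119 0.005]
0 0.51 [303. 313.] floor: [0.625 0.039 0.005]
17.5583
1 0.58 [303. 312.] floor: [0.626 0.042 0.005]
   ext [302. 313.   8.  12.] 0.54
19.6583
2 0.65 [394. 332.] floor: [ 0.742 -0.071  0.005]
2 0.57 [303. 313.] floor: [0.625 0.04  0.005]
21.8333
```

View pics/s3c.png

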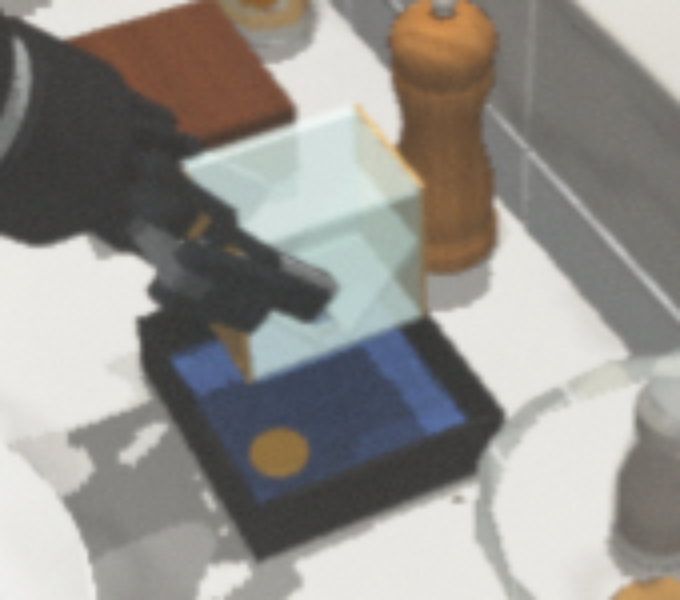

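The brass token lies flat in the tray at (278,453) in the crop. I'll carry the box back upright, hover over the plinth and check.

```bash
python3 - <<'E'
from shake import *
yw=np.radians(-.2)
env.move_straight(T+[0,0,.16],speed=.18)
p,q=pose(PL,yw)
env.reach(p+[-.03,0,.17],tool(yw,0).as_quat())
j=list(env.read_state()["joints"]); j[5]-=np.pi; env.movej(j)
env.move_straight(p+[0,0,.03],q,speed=.15);env.hold(.2)
s=env.read_state();print(s["finger_gap"],s["contact_force"],s["ee_rot"]-q,s["time_s"])
c=cam("wrist");save(c,"w3.png")
L=np.array([[-.037,.031,.084],[.037,.031,.084],[.037,-.031,.084],[-.037,-.031,.084]])
print(proj(c,PL+[0,0,.03]+R.from_euler('z',yw).apply(L)).round(1))
print(proj(c,PL+R.from_euler('z',yw).apply(np.array([[-.055,.055,0],[.055,.055,0],[.055,-.055,0],[-.055,-.055,0]]))).round(1))
E
```

```text
0.06120019290775388 [-1.13253739  0.19847207 -1.67082424] [-3.20330183e-04 -6.66281030e-05  7.72467526e-04 -2.21340461e-04] 27.6417
[[186.  440.1]
 [217.8 194.5]
 [401.1 194.4]
 [431.1 440.1]]
[[196.3 485.5]
 [220.4 273. ]
 [401.3 272.9]
 [424.7 485.5]]
```

View pics/w3.png

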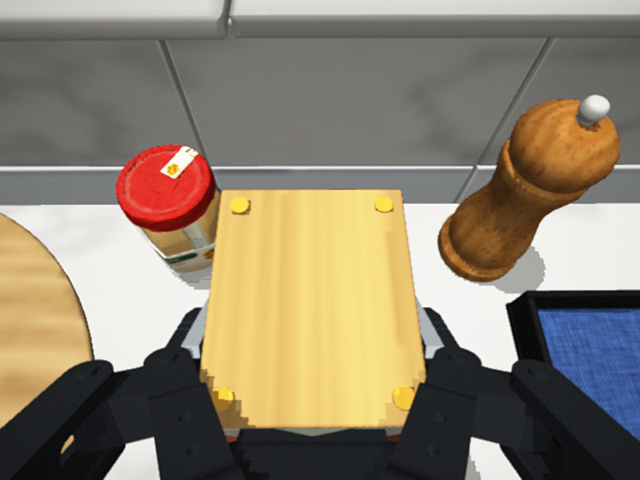

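The lid's far corners at (219,189) and (402,190) are within 5 px of the prediction. The near edge at about 429 is 11 px off, which suggests a 2 mm shift forward and up. I'll lower to contact with a small x correction, release, back off and check from above.

```bash
cat > top.py <<'E'
from h import *
from scipy.optimize import least_squares
def check(name):
    d=R.from_matrix(np.array([[1,0,0],[0,-1,0],[0,0,-1.]])).as_quat()
    env.reach([.58,.25,.34],d);env.hold(.3)
    c=cam("wrist");save(c,name);f=c["frame"];hsv=cv2.cvtColor(f,cv2.COLOR_RGB2HSV)
    win=np.zeros(f.shape[:2],bool);win[35:180,225:372]=1;S=np.ones((3,3),np.uint8)
    for nm,m,z in(("lid",win&(hsv[...,0]<28)&(hsv[...,1]>70)&(hsv[...,2]>150),.134),("plinth",win&(hsv[...,1]>70)&(hsv[...,0]<28),.05)):
        m=cv2.morphologyEx(cv2.morphologyEx(m.astype(np.uint8),cv2.MORPH_CLOSE,S,iterations=2),cv2.MORPH_OPEN,S,iterations=2)
        cs=max(cv2.findContours(m,cv2.RETR_EXTERNAL,cv2.CHAIN_APPROX_NONE)[0],key=len)[:,0]
        P=np.array([onplane(c,p,z)[:2] for p in cs])*1000
        def res(v):
            a=v[2];e=P-v[:2];u=np.c_[e@[np.cos(a),np.sin(a)],e@[-np.sin(a),np.cos(a)]]
            return (np.abs(u)-[v[3]/2,v[4]/2]).max(1)
        v=least_squares(res,[*P.mean(0),0,70,70],loss="soft_l1").x;v[2]=np.degrees(v[2]);print(nm,v.round(2))
    print(env.read_state()["time_s"])
E
python3 - <<'E'
from top import *
yw=np.radians(-.2);p,q=pose(PL,yw);p=p-[.0015,0,0]
env.move_straight(p+[0,0,.006],q,speed=.1)
hit=env.move_straight(p-[0,0,.004],speed=.02,threshold=6)
s=env.read_state();print(hit,s["eef_pos"]-p,s["contact_force"])
fingers.set_gripper(.085);env.hold(.2)
env.move_straight(env.read_state()["eef_pos"]-.11*n45,speed=.12)
check("w4.png")
E
```

```text
True [0.00070328 0.00019261 0.00051826] [1.61512368 0.50737273 2.27972526]
lid [6.5603e+02 2.6210e+02 4.4000e-01 7.2570e+01 6.0660e+01]
plinth [655.05 262.58  89.74 106.28 106.34]
31.8833
```

View pics/w4.png

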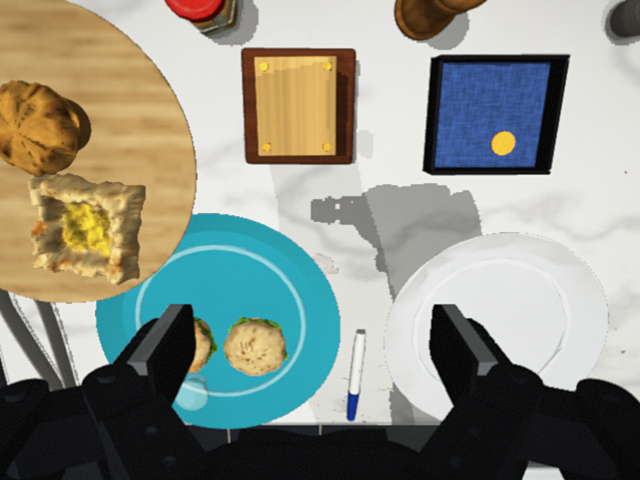

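The box sits within about 1 mm and 0.7° of the plinth's centre, with its lid at (296,105) and its slot facing away. The token is in the tray at (503,143), and the mill and shaker haven't moved. Handing in.

```bash
python3 -c "
from h import *
print(workorder.sign_off())"
```

```text
the job is handed in; nothing more can be done
None
```

The job is handed in at about 32 s of the 58 s allowed: the token is in the tray, and the box is back upright and released, within about 1 mm and 1° of the plinth's centre, slot facing away, with the pepper mill and salt shaker untouched.

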